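# Clear the kettle lids, then hold the offset lever level over the drilling jig

## Task

Empty the tumbling machine's catch tray of its finished castings: first set the two cast-iron kettle lids down in the blue tote, flat on its floor, knobs up, side by side. Then take the offset lever by its balance point (the yellow mark on the bar, close to the heavy boss), lift it and hold it still and level about 60 mm clear above the drilling jig, boss over the round nest and tail over the fork, and finish while still holding it there. Leave the runner offcut and the clay core in the tray, and everything else on the bench, where they are.

Things in the scene. Friction and masses are not known exactly. Their poses are not given: they have to be found in the camera images.
- tray: fixed open wooden catch tray, 296 (x) x 396 (y) x 36 mm high, walls and floor 8 mm thick; origin under its centre, x points away from the robot to the green tumbling machine (up to 160 mm high) that begins 175 mm from the origin; its chute's lip, up to 70 mm high, begins at 140 mm. The lever lies in the middle; lids, rusty runner offcut and round clay core in the corners, in any order
- lid_a_knob (a point): One cast-iron kettle lid lying knob up in the catch tray: dark disc 72 mm across, 6 mm thick at the rim, 12 mm at the neck, with a round knob 22 mm across from 25 to 38 mm above its underside. This point: the middle of the knob, on the lid's axis, 31 mm above its underside; z up. About 0.25 kg
- lid_b_knob (a point): The other cast-iron kettle lid lying knob up in the catch tray: dark disc 72 mm across, 6 mm thick at the rim, 12 mm at the neck, with a round knob 22 mm across from 25 to 38 mm above its underside. This point: the middle of the knob, on the lid's axis, 31 mm above its underside; z up. About 0.25 kg
- tote_in (a point): centre of the inner floor of the blue open tote, 6 mm above the bench; the tote is fixed, inside 200 mm along its x and 160 mm along its y, walls 6 mm thick, rim 64 mm above this point. It stands to one side of the tray, the jig to the other
- lever_balance (a point): balance point of the cast-iron lever (0.6 to 0.85 kg), at the yellow mark, mid-bar, 23 mm above the lever's underside. Bar 12 mm wide, 26 mm tall, straight; x runs along it from boss to tail, z up. Boss 51 mm away to -x (48 mm across, 42 tall), tail 114 mm away to +x (24 mm across, 36 tall). Starts flat on the tray floor, standing on boss and tail, bar 10 mm clear, boss towards the robot
- lever_boss (a point): centre of the lever's heavy boss, half-way up, 21 mm above the underside; axes as lever_balance
- lever_tail (a point): centre of the lever's light tail, half-way up, 18 mm above the underside; axes as lever_balance
- jig: fixed aluminium drilling jig, base 235 x 85 x 16 mm with a steel nest ring at one end and a two-post fork at the other; top 40 mm above its underside. Origin on its underside, on the yellow line, straight below where the lever's balance point belongs; x runs from nest (51 mm to -x) to fork (114 mm to +x). With the lever 60 mm clear of the top, lever_balance is 123 mm above this origin
- jig_nest (a point): centre of the round nest for the boss, at the height of the jig's top (40 mm above the bench)
- jig_fork (a point): centre of the fork for the tail, at the height of the jig's top (40 mm above the bench)
Things that resemble listed ones, but are neither listed nor needed, are in the scene too. What is shaped like the part that bears lever_balance but orange is not meant. What is shaped like the part that bears lid_a_knob but purple is not meant.

How it is judged:
On the way, in this order (a step that is already met when the one before it is completed fails the run):
1. both lids lie released in the tote, flat, knobs up, while the lever still lies in the tray (x of lid_a_knob in the frame of tote_in between -0.1 and 0.1 m and y of lid_a_knob in the frame of tote_in between -0.08 and 0.08 m and z of each of lid_a_knob, lid_b_knob in the frame of tote_in below 0.042 m and angle between each of lid_a_knob, lid_b_knob's own z axis and vertical below 0.25 rad and contact force between each of lid_a, lid_b and the fingers below 0.2 N and linear speed of each of lid_a, lid_b below 0.03 m/s and x of lid_b_knob in the frame of tote_in between -0.1 and 0.1 m and y of lid_b_knob in the frame of tote_in between -0.08 and 0.08 m and z of lever_balance in the frame of tray below 0.04 m), for 0.2 s.
2. the lever is held over the jig (horizontal distance between lever_boss and jig_nest below 0.015 m and horizontal distance between lever_tail and jig_fork below 0.015 m and z of lever_balance in the frame of jig between 0.093 and 0.158 m and angle between lever_balance's own z axis and vertical below 0.09 rad and x of the grasp point in the frame of lever_balance between -0.015 and 0.015 m and contact force between lever and the fingers above 2 N and contact force between lever and jig below 0.1 N and linear speed of lever below 0.02 m/s and angular speed of lever below 0.15 rad/s), for 0.2 s.
At the end, for the whole second after the job is handed in: Gripper holds the lever within 15 mm of its balance point, still, level within 5 degrees, boss and tail within 15 mm sideways of nest and fork, underside 30 to 95 mm above the jig; both lids lie released, flat (14 degrees) on the tote floor (all of step 2 and x of lid_a_knob in the frame of tote_in between -0.1 and 0.1 m and y of lid_a_knob in the frame of tote_in between -0.08 and 0.08 m and z of each of lid_a_knob, lid_b_knob in the frame of tote_in below 0.042 m and angle between each of lid_a_knob, lid_b_knob's own z axis and vertical below 0.25 rad and contact force between each of lid_a, lid_b and the fingers below 0.2 N and linear speed of each of lid_a, lid_b below 0.03 m/s and x of lid_b_knob in the frame of tote_in between -0.1 and 0.1 m and y of lid_b_knob in the frame of tote_in between -0.08 and 0.08 m); the arm keeps its last pose, push and grip.
It fails at once if a bystander (offcut, core, brush, hammer, spray bottle, mug, clay mould) is moved more than 40 mm (distance of any of offcut, core, brush, hammer, spray, mug, mould from where it was at the start of the episode above 0.04 m).
It fails at once if a lid is dropped into the tote from more than about 50 mm ((linear speed of lid_a above 1 m/s and horizontal distance between lid_a_knob and tote_in below 0.12 m and z of lid_a_knob in the frame of tote_in below 0.08 m) or (linear speed of lid_b above 1 m/s and horizontal distance between lid_b_knob and tote_in below 0.12 m and z of lid_b_knob in the frame of tote_in below 0.08 m)).
It also fails if it takes over 72 s, if anything falls off the work surface, if the arm or the gripper's body presses on something with over 40 N, if the wrist force passes 120 N, or if a joint passes its speed limit or range.

## Robot

A 7-joint arm with a two-finger parallel gripper is mounted at the origin on the work surface. World frame = base frame: x ahead of the robot, y to its left, z up, the work surface at z = 0. Lengths are in m, angles in rad, forces in N, time in s.
With the tool pointing down it reaches from about 0.4 to 0.875 m from the base axis. Payload 4.4 kg.
Tool frame: the origin (TCP) lies midway between the tips of the shut fingers; the grasp point (between the pads) lies 19 mm behind it; z points along the fingers, y is the line along which they close (so a half turn about z gives the same grasp; the last joint's range is limited). The gripper opens to 85 mm and grips with 20 to 120 N. Pads are 22 mm wide; open, the fingers measure 114 mm over their backs; the gripper's body (76 mm by 85 mm) begins 54 mm behind the grasp point. The pads swing forward as they close: fully open they stand 13 mm farther back than shut.
Start: joints at [-1.371, 0.628, 0.038, 1.517, -0.027, 0.996, -0.02], TCP at [0.171, 0.627, 0.231] pointing down, gripper open.
Joint ranges: [-3.06, 3.06], [-0.37, 2.12], [-1.25, 1.32], [0.18, 2.47], [-1.1, 4.24], [0.23, 1.98], [-2.94, 2.94]. Speed limits (rad/s): [2.57, 2.57, 3.14, 3.14, 3.14, 3.14, 3.14].

## Interface

Orientations are given as a rotation vector (axis times angle).
In Python, from cell import manip gives the robot as it stands.
- The arm moves only by the tool step_arm, never from a script. Its argument "rows" is a list that holds one entry, the list of rows, each a list of 5 numbers: the shift along the tool's x, y, z in cm, then the turn about the tool's z in rad, then the opening in per cent of the stroke, from 0 (shut) to 100 (fully open). In form: [[[tx, ty, tz, twist, gripper], ...]]. A call has 1 to 20 rows; each row shifts and turns the commanded pose from where the row before left it, along the tool's axes as they then stand; what a row does not reach is not made up. A row lasts 1/12 s, in which the tool goes at most 41.7 mm and 7.16 degrees, less where a joint would pass 70% of its speed; a pose out of reach is approached as far as the arm can. A call with a gripper value outside its range is refused whole. The fingers move at their own pace and stop on an object; the grip force is fixed at half the most. Time passes only in rows, so rows that do not move let the fingers close. It gives the time, the measured TCP pose, the force, the opening and the grip force at its end, in the units of the state.
- manip.get_obs(): the state, without advancing time (a new reading comes with each control period).
- manip.get_image(name): name is "scene" or "top"; returns a dict with "color" (400x640x3 uint8, blue, green, red), "depth" (400x640 float32, m along the optical axis (not along the pixel's ray), 0 where there is no reading), "intrinsics" (3x3 intrinsics, pixels), "R" (3x3) and "t" (3): a world point X has camera coordinates R X + t. Camera axes: x right, y down, z forward; pixel columns grow to the right and rows downward; lengths in m; the calibration is good to about 2 mm. A picture is of the moment at which its call begins.
- manip.finish_job(): hands the job in; it is judged then, once.
Trained networks look in the newest picture that a camera, given by its name, has taken for a name from the list of things; names that differ only in an ending like _2 or _b are one class to them, and where a whole thing is asked for, a point or a joint stands for the part that bears it (a point fixed in the world has none). Each returns a list of dicts, best first, with "score" (0 to 1); they miss things now and then, are a little off and sometimes report something else, mostly with a low value. They report only what shows in the picture. A call takes as long as a camera call. They do not tell look-alikes from the thing itself.
- manip.look_for(camera, label): "uv" ([column, row] in pixels, amid what is visible of it).
- manip.regions_of(camera, label): "mask" (400x640 bool, what is visible of it) and "uv" ([column, row] in pixels, amid what is visible of it).
- manip.pinpoint(camera, label): "uv" ([column, row] in pixels: a listed point, or the origin of a listed thing).
The state is a dict: "t": time; "qpos": joint angles; "joint_vel": joint speeds; "effort": joint torques, N m; "eef_pos": TCP position; "orientation": TCP orientation; "contact_force": force on the tool from outside, world axes, zero at the start; "ft_torque": the same for the moment, N m; "gripper_width": finger opening in m; "finger_force": force on a finger pad.
Only numpy, scipy, OpenCV 4.12 (cv2) and the standard library are available. Lean on these libraries where they do the work, as an engineer would, in place of code of your own. Each camera call takes 0.05 s, during which the arm holds its last target. There are 200 camera calls.

## Working session

There is one attempt and no reset: what is moved stays moved. The work goes in short steps, Python scripts to look and compute and a tool call to move; the robot and the scene stay as the last step left them, time stands still between calls to the robot, and variables do not carry over. Pictures are saved under pics/ and viewed, at most 10 in all, crops included, and the job is handed in when it is done.

Besides the shell and the picture viewer there is one more tool, called by a JSON object that holds its "method" and its "body". step_arm: Moves the arm, as the interface text tells. Its arguments: {"type":"object","properties":{"rows":{"type":"array"}},"required":["rows"]}

```bash
mkdir -p pics; ls; cat > h.py <<'E'
import numpy as np, cv2
from cell import manip
from scipy.spatial.transform import Rotation as Ro
def back(im,uv,z=None):
    K=im["intrinsics"];R=im["R"];t=im["t"];c=-R.T@t
    d=R.T@np.linalg.inv(K)@np.array([uv[0],uv[1],1.])
    if z is None:
        dep=im["depth"][int(round(uv[1])),int(round(uv[0]))]; return c+d*dep
    return c+d*(z-c[2])/d[2]
E
python3 - <<'E'
from h import *
o=manip.get_obs();print(o["t"],o["eef_pos"],o["orientation"],o["gripper_width"],o["contact_force"])
print(Ro.from_rotvec(o["orientation"]).as_matrix().round(3))
for c in ["top","scene"]:
    im=manip.get_image(c);cv2.imwrite(f"pics/{c}0.png",im["color"])
    print(c,(-im["R"].T@im["t"]).round(3))
    for l,z in [("tray",0),("lid_a_knob",.039),("tote_in",.006),("lever_balance",.031),("lever_boss",.029),("lever_tail",.026),("jig",0),("jig_nest",.04),("jig_fork",.04)]:
        for r in manip.pinpoint(c,l):
            print(c,l,round(r["score"],2),np.round(r["uv"],1),back(im,r["uv"],z).round(3),back(im,r["uv"]).round(3))
E
```

```text
pics
0.0 [0.17053643 0.62656734 0.23037971] [-4.16251375e-01 -3.11363181e+00  3.00143244e-03] 0.08544726426572777 [-0.1800205  -0.23983031  0.1594739 ]
[[-0.965  0.263 -0.001]
 [ 0.263  0.965 -0.002]
 [ 0.    -0.002 -1.   ]]
top [ 0.211 -0.016  1.541]
top tray 0.96 [291.8 190.5] [0.573 0.027 0.   ] [0.563 0.026 0.041]
top lid_a_knob 0.71 [325.4 257.5] [ 0.353 -0.066  0.039] [ 0.353 -0.066  0.043]
top lid_a_knob 0.57 [330.5 209.3] [ 0.499 -0.089  0.039] [ 0.5   -0.089  0.037]
top tote_in 0.58 [176.9 215.3] [0.509 0.387 0.006] [0.509 0.388 0.005]
top lever_balance 0.61 [291.1 195.2] [0.551 0.029 0.031] [0.548 0.029 0.042]
top lever_balance 0.56 [394.7 266.3] [ 0.319 -0.272  0.031] [ 0.318 -0.271  0.037]
top lever_boss 0.98 [398.4 255.2] [ 0.351 -0.286  0.029] [ 0.35  -0.284  0.042]
top lever_boss 0.82 [288.4 209.9] [0.505 0.039 0.029] [0.501 0.039 0.051]
top lever_boss 0.53 [292.2 191.7] [0.562 0.025 0.029] [0.559 0.025 0.043]
top lever_tail 0.89 [389.3 305.3] [ 0.205 -0.248  0.026] [ 0.205 -0.246  0.035]
top lever_tail 0.84 [302.1 160.3] [ 0.662 -0.009  0.026] [ 0.657 -0.009  0.042]
t
[... 730 characters left out ...]
scene lever_boss 0.75 [337.1 203.5] [0.504 0.039 0.029] [0.517 0.034 0.052]
scene lever_tail 0.97 [230.9 149.1] [ 0.203 -0.248  0.026] [ 0.214 -0.247  0.039]
scene lever_tail 0.92 [341.2 253.9] [0.667 0.003 0.026] [ 0.674 -0.     0.043]
scene jig 0.78 [201.5 246.2] [ 0.524 -0.388  0.   ] [ 0.531 -0.385  0.015]
scene jig 0.72 [437.2 185.3] [0.508 0.384 0.   ] [0.512 0.38  0.007]
scene jig_nest 0.87 [203.4 219.4] [ 0.458 -0.365  0.04 ] [ 1.063 -0.172  1.044]
scene jig_nest 0.28 [188.  276.1] [ 0.624 -0.425  0.04 ] [ 0.615 -0.43   0.018]
scene jig_fork 0.86 [188.8 277.6] [ 0.629 -0.423  0.04 ] [ 0.619 -0.429  0.016]
scene jig_fork 0.47 [294.6 211.8] [ 0.504 -0.096  0.04 ] [ 0.511 -0.097  0.052]
```

```bash
python3 - <<'E'
from h import *
im=cv2.imread("pics/top0.png");cv2.imwrite("pics/top0c.png",cv2.resize(im[120:320,150:470],None,fx=2.5,fy=2.5,interpolation=cv2.INTER_CUBIC))
im=cv2.imread("pics/scene0.png");cv2.imwrite("pics/scene0c.png",cv2.resize(im[120:320,150:470],None,fx=2.5,fy=2.5,interpolation=cv2.INTER_CUBIC))
E
```

```text
(no output)
```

View pics/top0c.png

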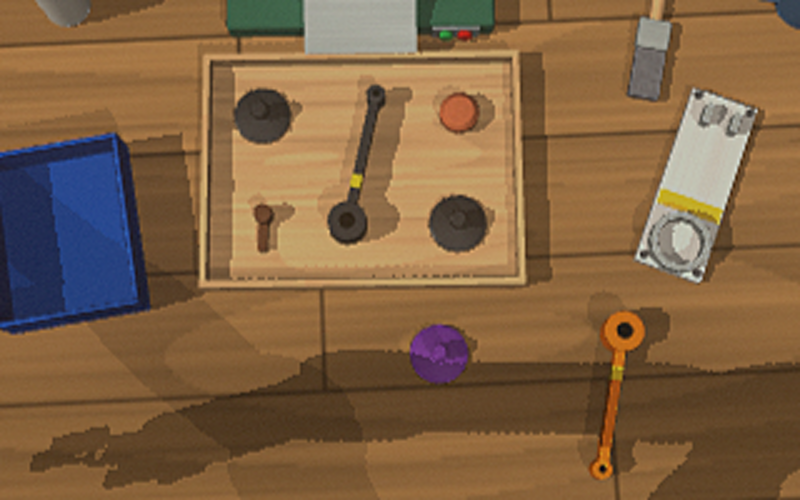

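View pics/scene0c.png

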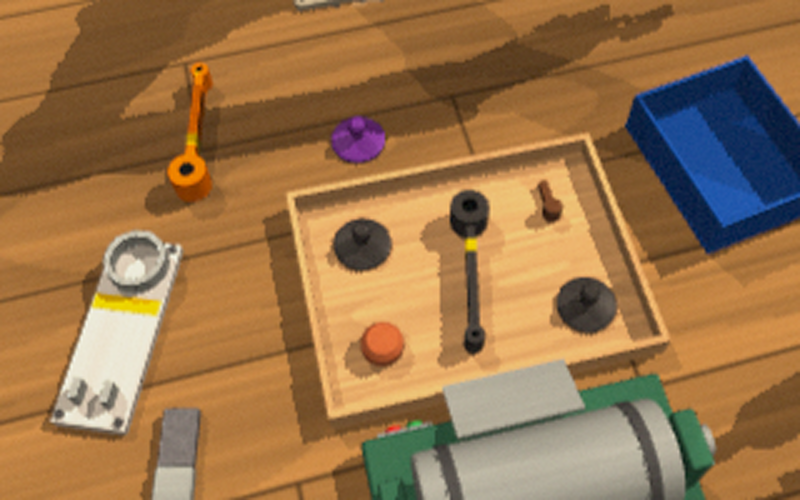

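The pictures show two dark lids in the tray at top-image pixels (255,165) and (334,208). The purple lid at (325,257) and the orange lever at (395,266) are look-alikes, so I reject both. The black lever has its boss at (289,209), its mark at (292,192) and its tail at (301,158). The core is at (333,165), the offcut at (256,208), the tote is on the left and the jig on the right. Next I fit the exact poses from depth.

```bash
cat >> h.py <<'E'
def cloud(im):
    K=im["intrinsics"];v,u=np.mgrid[:400,:640];d=im["depth"]
    p=np.stack([(u-K[0,2])/K[0,0]*d,(v-K[1,2])/K[1,1]*d,d],-1)
    P=(p-im["t"])@im["R"]; P[d<=0]=np.nan; return P
def box(P,x,y,z):
    return (P[...,0]>x[0])&(P[...,0]<x[1])&(P[...,1]>y[0])&(P[...,1]<y[1])&(P[...,2]>z[0])&(P[...,2]<z[1])
E
cat > m.py <<'E'
from h import *
for c in ["top","scene"]:
    im=manip.get_image(c);P=cloud(im);B=im["color"].astype(int)
    f=lambda n,m:print(c,n,m.sum(),np.nanmean(P[m],0).round(4),np.ptp(P[m],0).round(3) if m.any() else 0)
    dark=B.max(-1)<110
    for n,x,y in [("lidR",(.44,.56),(-.15,-.03)),("lidL",(.58,.71),(.08,.19))]:
        f(n+" disc",dark&box(P,x,y,(.012,.03)));f(n+" knob",box(P,x,y,(.036,.06)))
    f("boss",box(P,(.46,.545),(0,.08),(.042,.06)))
    f("tail",box(P,(.63,.69),(-.05,.04),(.036,.06)))
    yel=(B[...,0]<70)&(B[...,1]>130)&(B[...,2]>150)
    f("lever yellow",yel&box(P,(.5,.62),(-.02,.08),(.025,.06)))
    f("jig yellow",yel&box(P,(.4,.65),(-.5,-.3),(0,.04)))
    f("nest ring",box(P,(.38,.53),(-.45,-.28),(.032,.06)))
    f("fork",box(P,(.57,.70),(-.5,-.35),(.032,.06)))
    jm=box(P,(.35,.75),(-.52,-.28),(.010,.025))
    n,l=cv2.connectedComponents(jm.astype(np.uint8));k=1+np.argmax([(l==i).sum() for i in range(1,n)])
    print("jigbase",cv2.minAreaRect((P[l==k][:,:2]*1000).astype(np.float32)))
    rim=box(P,(.35,.7),(.24,.55),(.062,.08))
    print("rim",cv2.minAreaRect((P[rim][:,:2]*1000).astype(np.float32)))
    tr=box(P,(.38,.71),(-.22,.28),(.030,.040))
    print("floor z",np.nanmedian(P[box(P,(.52,.6),(.08,.12),(-.02,.03))][:,2]))
E
python3 m.py
python3 - <<'E'
import sys;sys.path.insert(0,'.')
from h import *
for c in ["top","scene"]:
    im=manip.get_image(c)
    for l in ["lid_a_knob","lid_b_knob"]:
        for r in manip.regions_of(c,l):
            u=np.argwhere(r["mask"]);(cx,cy),(a,b),g=cv2.minAreaRect(u[:,::-1].astype(np.float32));print(c,l,round(r["score"],2),r["uv"],back(im,(cx,cy),.014).round(4))
E
```

```text
top lidR disc 317 [ 0.5031 -0.0976  0.0177] [0.068 0.069 0.014]
top lidR knob 43 [ 0.5034 -0.097   0.048 ] [0.022 0.019 0.018]
top lidL disc 297 [0.6516 0.1405 0.0174] [0.067 0.069 0.016]
top lidL knob 46 [0.6523 0.1406 0.0466] [0.021 0.021 0.017]
top boss 204 [0.5091 0.0376 0.0495] [0.06  0.046 0.016]
top tail 74 [ 6.569e-01 -2.000e-04  4.240e-02] [0.045 0.023 0.015]
top lever yellow 20 [0.5575 0.0253 0.0455] [0.013 0.013 0.01 ]
top jig yellow 120 [ 0.516  -0.3826  0.0165] [0.039 0.076 0.017]
top nest ring 200 [ 0.4637 -0.3627  0.0387] [0.121 0.119 0.016]
top fork 55 [ 0.6162 -0.4298  0.0381] [0.036 0.05  0.013]
jigbase ((540.83740234375, -397.0634765625), (86.21501159667969, 236.84120178222656), 66.80929565429688)
rim ((508.931396484375, 385.48651123046875), (214.16287231445312, 174.7749481201172), 7.630897521972656)
floor z 0.007372753268843464
scene lidR disc 303 [ 0.5127 -0.0999  0.0171] [0.069 0.067 0.012]
scene lidR knob 45 [ 0.5116 -0.0989  0.0474] [0.022 0.02  0.017]
scene lidL disc 345 [0.6609 0.137  0.0172] [0.069 0.071 0.018]
scene lidL knob 51 [0.6597 0.139  0.0471] [0.0
[... 301 characters left out ...]
7  0.0382] [0.127 0.122 0.012]
scene fork 80 [ 0.622  -0.4305  0.0382] [0.039 0.049 0.012]
jigbase ((545.4786987304688, -398.3460388183594), (86.71520233154297, 234.9967041015625), 66.86325073242188)
rim ((512.5601196289062, 384.0617370605469), (215.63816833496094, 175.16786193847656), 7.665126800537109)
floor z 0.007653307957267326
top lid_a_knob 0.74 [327.3, 258.0] [ 0.3438 -0.0651  0.014 ]
top lid_a_knob 0.57 [331.8, 210.7] [ 0.5062 -0.0983  0.014 ]
top lid_b_knob 0.87 [253.2, 166.5] [0.6524 0.1414 0.014 ]
scene lid_a_knob 0.82 [290.7, 176.5] [ 0.357  -0.0674  0.014 ]
scene lid_a_knob 0.74 [294.4, 217.9] [ 0.5114 -0.0978  0.014 ]
scene lid_b_knob 0.82 [388.0, 243.3] [0.6598 0.1402 0.014 ]
```

```bash
cat > go.py <<'E'
import sys;from h import *
o=manip.get_obs();R=Ro.from_rotvec(o["orientation"]).as_matrix()
print("t",o["t"],"pos",np.round(o["eef_pos"],4),"yaw_y",np.degrees(np.arctan2(R[1,1],R[0,1])).round(2),"tilt",R[2,:2].round(4),"w",round(o["gripper_width"],4),"F",np.round(o["contact_force"],1))
p=o["eef_pos"]
for a in sys.argv[1:]:
    q=np.array(eval(a));print(a,(100*R.T@(q-p)).round(2));p=q
E
python3 go.py ".656,.14,.20" ".656,.14,.06"
```

```text
t 1.4 pos [0.1707 0.6272 0.2313] yaw_y 74.77 tilt [ 0. -0.] w 0.0855 F [-0.4  0.1  0.1]
.656,.14,.20 [-59.62 -34.26   3.13]
.656,.14,.06 [-0.  0. 14.]
```

{"method": "step_arm", "body": {"rows": [[[-2.98, -1.71, 0.15, 0, 100], [-2.98, -1.71, 0.15, 0, 100], [-2.98, -1.71, 0.15, 0, 100], [-2.98, -1.71, 0.15, 0, 100], [-2.98, -1.71, 0.15, 0, 100], [-2.98, -1.71, 0.15, 0, 100], [-2.98, -1.71, 0.15, 0, 100], [-2.98, -1.71, 0.15, 0, 100], [-2.98, -1.71, 0.15, 0, 100], [-2.98, -1.71, 0.15, 0, 100], [-2.98, -1.71, 0.15, 0, 100], [-2.98, -1.71, 0.15, 0, 100], [-2.98, -1.71, 0.15, 0, 100], [-2.98, -1.71, 0.15, 0, 100], [-2.98, -1.71, 0.15, 0, 100], [-2.98, -1.71, 0.15, 0, 100], [-2.98, -1.71, 0.15, 0, 100], [-2.98, -1.71, 0.15, 0, 100], [-2.98, -1.71, 0.15, 0, 100], [-2.98, -1.71, 0.15, 0, 100]]]}}

```text
t: 3.07
eef_pos: [0.657, 0.1392, 0.2013]
orientation: [0.417, 3.114, 0.0]
contact_force: [0.3, 0.0, 0.1]
gripper_width: 0.0851
finger_force: 0.0
```

```bash
python3 go.py ".656,.14,.09" ".656,.14,.022"
```

```text
t 3.0667 pos [0.657  0.1392 0.2013] yaw_y 74.76 tilt [-0.0001  0.0002] w 0.0851 F [0.3 0.  0.1]
.656,.14,.09 [ 0.12  0.05 11.13]
.656,.14,.022 [ 0.  -0.   6.8]
```

{"method": "step_arm", "body": {"rows": [[[0.1, 0.05, 3, 0, 60], [0, 0, 3, 0, 60], [0, 0, 3, 0, 60], [0, 0, 2.5, 0, 60], [0, 0, 0.5, 0, 60], [0, 0, 0, 0, 60]]]}}

```text
t: 3.57
eef_pos: [0.6536, 0.1411, 0.0793]
orientation: [-0.416, -3.11, 0.002]
contact_force: [-0.0, 0.6, -0.2]
gripper_width: 0.051
finger_force: 0.0
```

```bash
python3 - <<'E'
from h import *
a=manip.get_image("scene")["color"];b=manip.get_image("top")["color"]
o=manip.get_obs();print(o["eef_pos"],o["gripper_width"])
f=lambda i,u,v:cv2.resize(i[v-45:v+45,u-45:u+45],(380,380),interpolation=cv2.INTER_CUBIC)
cv2.imwrite("pics/g1.png",np.hstack([f(a,386,235),f(b,255,165)]))
E
```

```text
[0.65619986 0.141657   0.08262196] 0.051193043938386674
```

View pics/g1.png

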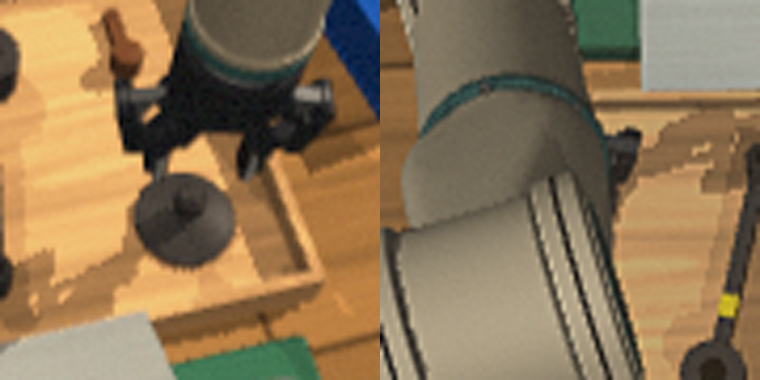

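The scene crop shows the open fingers above the black lid (knob at crop pixel (185,205)) in the tray's left far corner, centred well enough to descend and grip.

{"method": "step_arm", "body": {"rows": [[[0, -0.1, 2, 0, 60], [0, 0, 2, 0, 60], [0, 0, 1.5, 0, 60], [0, 0, 0.5, 0, 60], [0, 0, 0, 0, 60], [0, 0, 0, 0, 0], [0, 0, 0, 0, 0], [0, 0, 0, 0, 0], [0, 0, 0, 0, 0], [0, 0, 0, 0, 0], [0, 0, 0, 0, 0]]]}}

```text
t: 4.58
eef_pos: [0.656, 0.1406, 0.0229]
orientation: [0.416, 3.111, 0.001]
contact_force: [-0.7, -0.4, 6.4]
gripper_width: 0.0197
finger_force: 58.6
```

```bash
python3 go.py
```

```text
t 4.5833 pos [0.656  0.1406 0.0229] yaw_y 74.77 tilt [-0.0023  0.0012] w 0.0197 F [-0.7 -0.4  6.4]
```

{"method": "step_arm", "body": {"rows": [[[0, 0, -0.5, 0, 0], [0, 0, -1, 0, 0], [0, 0, -1.5, 0, 0], [0, 0, -2, 0, 0], [0, 0, -2, 0, 0], [0, 0, -2, 0, 0], [0, 0, -2, 0, 0], [0, 0, -2, 0, 0], [0, 0, -1, 0, 0], [0, 0, 0, 0, 0]]]}}

```text
t: 5.42
eef_pos: [0.6565, 0.1408, 0.1644]
orientation: [0.416, 3.109, 0.003]
contact_force: [0.2, 0.6, -2.3]
gripper_width: 0.0196
finger_force: 58.8
```

```bash
python3 - <<'E'
from h import *
im=manip.get_image("scene");a=im["color"]
o=manip.get_obs();print(o["eef_pos"],o["gripper_width"],o["contact_force"])
K=im["intrinsics"];c=im["R"]@o["eef_pos"]+im["t"];u,v=(K@c/c[2])[:2].astype(int);print(u,v)
cv2.imwrite("pics/g2.png",cv2.resize(a[v-50:v+50,u-50:u+50],(400,400),interpolation=cv2.INTER_CUBIC))
E
python3 go.py ".555,.391,.15" ".555,.391,.026"
```

```text
[0.6553682  0.14053535 0.16242018] 0.019590451747875333 [ 0.15259412 -0.34043551 -2.27280093]
392 216
t 5.4667 pos [0.6554 0.1405 0.1624] yaw_y 74.76 tilt [-0.0019  0.0011] w 0.0196 F [ 0.2 -0.3 -2.3]
.555,.391,.15 [16.27 21.53  1.24]
.555,.391,.026 [ 2.00e-02 -1.00e-02  1.24e+01]
```

View pics/g2.png

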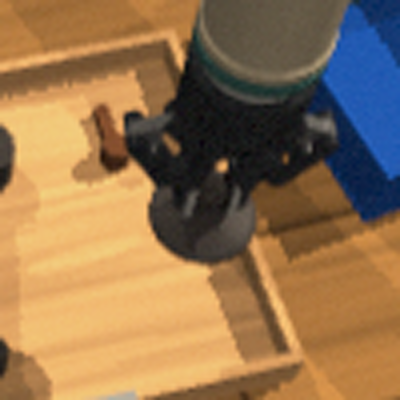

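The lid hangs level in the fingers (crop (205,220)), and the tray corner is empty. I'll carry it to the far half of the tote.

{"method": "step_arm", "body": {"rows": [[[0.4, 0.6, 0, 0, 0], [1.0, 1.4, 0, 0, 0], [1.6, 2.1, 0, 0, 0], [1.9, 2.5, 0, 0, 0], [1.9, 2.5, 0, 0, 0], [1.9, 2.5, 0, 0, 0], [1.9, 2.5, 0, 0, 0], [1.9, 2.5, 0, 0, 0], [1.7, 2.2, 0, 0, 0], [1.1, 1.5, 0, 0, 0], [0.6, 0.8, 0, 0, 0], [0.35, 0.4, 0, 0, 0], [0, 0, 0, 0, 0], [0, 0, 1, 0, 0], [0, 0, 2, 0, 0], [0, 0, 2, 0, 0], [0, 0, 2, 0, 0], [0, 0, 1.5, 0, 0], [0, 0, 0.5, 0, 0], [0, 0, 0, 0, 0]]]}}

```text
t: 7.13
eef_pos: [0.5544, 0.3876, 0.0691]
orientation: [-0.42, -3.111, 0.006]
contact_force: [-0.8, -0.3, -1.9]
gripper_width: 0.0198
finger_force: 58.8
```

```bash
python3 go.py ".555,.391,.022"
```

```text
t 7.1333 pos [0.5544 0.3876 0.0691] yaw_y 74.63 tilt [ 0.0018 -0.004 ] w 0.0198 F [-0.8 -0.3 -1.9]
.555,.391,.022 [0.02 0.36 4.71]
```

{"method": "step_arm", "body": {"rows": [[[0, 0.1, 1, 0, 0], [0, 0.1, 1, 0, 0], [0, 0, 1, 0, 0], [0, 0, 0.8, 0, 0], [0, 0, 0.5, 0, 0], [0, 0, 0.3, 0, 0], [0, 0, 0, 0, 0], [0, 0, 0, 0, 0]]]}}

```text
t: 7.8
eef_pos: [0.5552, 0.3925, 0.0253]
orientation: [0.416, 3.114, 0.0]
contact_force: [-0.4, 1.4, -1.9]
gripper_width: 0.0197
finger_force: 58.8
```

```bash
python3 go.py ".555,.391,.022"
```

```text
t 7.8 pos [0.5552 0.3925 0.0253] yaw_y 74.77 tilt [-0.0001  0.0001] w 0.0197 F [-0.4  1.4 -1.9]
.555,.391,.022 [-0.02 -0.15  0.33]
```

{"method": "step_arm", "body": {"rows": [[[0, 0, 0.2, 0, 0], [0, 0, 0.2, 0, 0], [0, 0, 0, 0, 0], [0, 0, 0, 0, 0]]]}}

```text
t: 8.13
eef_pos: [0.555, 0.3925, 0.0214]
orientation: [-0.416, -3.114, -0.0]
contact_force: [0.8, 0.0, -2.5]
gripper_width: 0.0194
finger_force: 58.8
```

{"method": "step_arm", "body": {"rows": [[[0, 0, 0.1, 0, 0], [0, 0, 0, 0, 0], [0, 0, 0, 0, 15], [0, 0, 0, 0, 25], [0, 0, 0, 0, 35], [0, 0, 0, 0, 45], [0, 0, 0, 0, 55], [0, 0, 0, 0, 55], [0, 0, -0.5, 0, 55], [0, 0, -1.5, 0, 55], [0, 0, -2.5, 0, 55], [0, 0, -3, 0, 55], [0, 0, -3, 0, 55], [0, 0, -2, 0, 55], [0, 0, -1, 0, 55], [0, 0, 0, 0, 55]]]}}

```text
t: 9.47
eef_pos: [0.5567, 0.3936, 0.1592]
orientation: [0.416, 3.109, 0.007]
contact_force: [0.1, 0.8, -0.7]
gripper_width: 0.0467
finger_force: 0.0
```

```bash
python3 go.py ".508,-.098,.156" ".508,-.098,.023"
```

```text
t 9.4667 pos [0.5567 0.3936 0.1592] yaw_y 74.77 tilt [-0.0038  0.005 ] w 0.0467 F [ 0.1  0.8 -0.7]
.508,-.098,.156 [ -8.22 -48.71   0.11]
.508,-.098,.023 [ 0.05 -0.07 13.3 ]
```

{"method": "step_arm", "body": {"rows": [[[-0.45, -2.7, 0, 0, 55], [-0.45, -2.7, 0, 0, 55], [-0.45, -2.7, 0, 0, 55], [-0.45, -2.7, 0, 0, 55], [-0.45, -2.7, 0, 0, 55], [-0.45, -2.7, 0, 0, 55], [-0.45, -2.7, 0, 0, 55], [-0.45, -2.7, 0, 0, 55], [-0.45, -2.7, 0, 0, 55], [-0.45, -2.7, 0, 0, 55], [-0.45, -2.7, 0, 0, 55], [-0.45, -2.7, 0, 0, 55], [-0.45, -2.7, 0, 0, 55], [-0.45, -2.7, 0, 0, 55], [-0.45, -2.7, 0, 0, 55], [-0.45, -2.7, 0, 0, 55], [-0.45, -2.7, 0, 0, 55], [-0.45, -2.7, 0, 0, 55], [-0.1, -0.1, 0, 0, 55], [0, 0, 0, 0, 55]]]}}

```text
t: 11.13
eef_pos: [0.5051, -0.1009, 0.1543]
orientation: [-0.422, -3.111, 0.001]
contact_force: [-0.2, 0.7, 0.2]
gripper_width: 0.0471
finger_force: 0.0
```

```bash
python3 go.py ".508,-.098,.023"
python3 - <<'E'
from h import *
# check lid in tote
for c in ["top","scene"]:
    im=manip.get_image(c);P=cloud(im)
    m=box(P,(.42,.6),(.32,.45),(.035,.055));print(c,m.sum(),P[m].mean(0).round(3) if m.any() else 0)
    if c=="top":m=box(P,(.42,.6),(.32,.45),(.010,.03));print(P[m].mean(0).round(3),m.sum())
E
```

```text
t 11.1333 pos [ 0.5051 -0.1009  0.1543] yaw_y 74.53 tilt [ 0.0021 -0.0009] w 0.0471 F [-0.2  0.7  0.2]
.508,-.098,.023 [-0.23  0.37 13.13]
top 47 [0.553 0.392 0.044]
[0.528 0.387 0.014] 538
scene 47 [0.55  0.386 0.045]
```

{"method": "step_arm", "body": {"rows": [[[-0.1, 0.2, 2, 0, 60], [0, 0, 3, 0, 60], [0, 0, 3, 0, 60], [0, 0, 2, 0, 60], [0, 0, 0, 0, 60], [0, 0, 0, 0, 60]]]}}

```text
t: 11.73
eef_pos: [0.507, -0.0956, 0.0545]
orientation: [-0.412, -3.111, -0.001]
contact_force: [-0.3, -0.1, 0.3]
gripper_width: 0.0513
finger_force: 0.0
```

```bash
python3 go.py ".508,-.098,.023"
```

```text
t 11.7333 pos [ 0.507  -0.0956  0.0545] yaw_y 74.91 tilt [0.003  0.0003] w 0.0513 F [-0.3 -0.1  0.3]
.508,-.098,.023 [-0.17 -0.21  3.15]
```

{"method": "step_arm", "body": {"rows": [[[-0.1, -0.2, 1, 0, 60], [0, 0, 1.2, 0, 60], [0, 0, 0.7, 0, 60], [0, 0, 0.2, 0, 60], [0, 0, 0, 0, 60], [0, 0, 0, 0, 0], [0, 0, 0, 0, 0], [0, 0, 0, 0, 0], [0, 0, 0, 0, 0], [0, 0, 0, 0, 0], [0, 0, 0, 0, 0]]]}}

```text
t: 12.65
eef_pos: [0.5086, -0.0995, 0.0251]
orientation: [0.416, 3.113, 0.0]
contact_force: [-0.5, 0.8, 5.5]
gripper_width: 0.0195
finger_force: 58.6
```

```bash
python3 go.py
```

```text
t 12.65 pos [ 0.5086 -0.0995  0.0251] yaw_y 74.77 tilt [-0.0012  0.0002] w 0.0195 F [-0.5  0.8  5.5]
```

Same signature as the first grasp, so I'll lift it.

{"method": "step_arm", "body": {"rows": [[[0, 0, -0.5, 0, 0], [0, 0, -1, 0, 0], [0, 0, -2, 0, 0], [0, 0, -2, 0, 0], [0, 0, -2, 0, 0], [0, 0, -2, 0, 0], [0, 0, -2, 0, 0], [0, 0, -1.5, 0, 0], [0, 0, -0.5, 0, 0], [0, 0, 0, 0, 0]]]}}

```text
t: 13.48
eef_pos: [0.5089, -0.0996, 0.1608]
orientation: [0.416, 3.111, -0.0]
contact_force: [-0.7, -0.9, -3.4]
gripper_width: 0.0193
finger_force: 59.0
```

```bash
python3 go.py ".466,.379,.16"
```

```text
t 13.4833 pos [ 0.5089 -0.0996  0.1608] yaw_y 74.77 tilt [-0.0029  0.0003] w 0.0193 F [-0.7 -0.9 -3.4]
.466,.379,.16 [16.71 45.06  0.05]
```

{"method": "step_arm", "body": {"rows": [[[0.3, 0.8, 0, 0, 0], [0.7, 1.8, 0, 0, 0], [1.02, 2.72, 0, 0, 0], [1.02, 2.72, 0, 0, 0], [1.02, 2.72, 0, 0, 0], [1.02, 2.72, 0, 0, 0], [1.02, 2.72, 0, 0, 0], [1.02, 2.72, 0, 0, 0], [1.02, 2.72, 0, 0, 0], [1.02, 2.72, 0, 0, 0], [1.02, 2.72, 0, 0, 0], [1.02, 2.72, 0, 0, 0], [1.02, 2.72, 0, 0, 0], [1.02, 2.72, 0, 0, 0], [1.02, 2.72, 0, 0, 0], [1.02, 2.72, 0, 0, 0], [1.02, 2.72, 0, 0, 0], [0.4, 1.1, 0, 0, 0], [0.2, 0.5, 0, 0, 0], [0, 0, 0, 0, 0]]]}}

```text
t: 15.15
eef_pos: [0.4618, 0.3798, 0.1579]
orientation: [-0.412, -3.112, 0.003]
contact_force: [1.2, -0.1, -1.7]
gripper_width: 0.0195
finger_force: 59.1
```

```bash
python3 go.py ".464,.379,.022"
```

```text
t 15.15 pos [0.4618 0.3798 0.1579] yaw_y 74.91 tilt [ 0.0017 -0.0019] w 0.0195 F [ 1.2 -0.1 -1.7]
.464,.379,.022 [-0.26  0.   13.59]
```

{"method": "step_arm", "body": {"rows": [[[0, 0, 1, 0, 0], [0, 0, 2, 0, 0], [0, 0, 2.5, 0, 0], [0, 0, 2.5, 0, 0], [0, 0, 2, 0, 0], [0, 0, 1.5, 0, 0], [0, 0, 0.8, 0, 0], [0, 0, 0.5, 0, 0], [0, 0, 0.3, 0, 0], [0, 0, 0, 0, 0], [0, 0, 0, 0, 0]]]}}

```text
t: 16.07
eef_pos: [0.4639, 0.3792, 0.029]
orientation: [0.417, 3.113, 0.001]
contact_force: [-0.2, -0.1, -2.8]
gripper_width: 0.0194
finger_force: 59.0
```

```bash
python3 go.py ".464,.379,.022"
```

```text
t 16.0667 pos [0.4639 0.3792 0.029 ] yaw_y 74.75 tilt [-0.0008  0.0009] w 0.0194 F [-0.2 -0.1 -2.8]
.464,.379,.022 [-0.01 -0.01  0.7 ]
```

{"method": "step_arm", "body": {"rows": [[[0, 0, 0.3, 0, 0], [0, 0, 0.3, 0, 0], [0, 0, 0, 0, 0], [0, 0, 0, 0, 0], [0, 0, 0, 0, 15], [0, 0, 0, 0, 25], [0, 0, 0, 0, 35], [0, 0, 0, 0, 45], [0, 0, 0, 0, 55], [0, 0, 0, 0, 55], [0, 0, -0.5, 0, 55], [0, 0, -1.5, 0, 55], [0, 0, -2.5, 0, 55], [0, 0, -3, 0, 55], [0, 0, -3, 0, 55], [0, 0, -2, 0, 55], [0, 0, -1.5, 0, 55], [0, 0, 0, 0, 55]]]}}

```text
t: 17.57
eef_pos: [0.4651, 0.3805, 0.1661]
orientation: [0.416, 3.109, 0.008]
contact_force: [-0.3, -0.5, 0.5]
gripper_width: 0.0469
finger_force: 0.0
```

```bash
python3 go.py ".50,.15,.165"
```

```text
t 17.5667 pos [0.4651 0.3805 0.1661] yaw_y 74.76 tilt [-0.0037  0.0056] w 0.0469 F [-0.3 -0.5  0.5]
.50,.15,.165 [ -9.43 -21.33   0.03]
```

{"method": "step_arm", "body": {"rows": [[[0.1, -2, -0.2, 0, 60], [0.2, -2.7, -0.2, 0, 60], [0.2, -2.7, -0.2, 0, 60], [0.2, -2.7, -0.2, 0, 60], [0.2, -2.7, -0.2, 0, 60], [0.2, -2, -0.2, 0, 60], [0, 0, 0, 0, 60], [0, 0, 0, 0, 60]]]}}

```text
t: 18.23
eef_pos: [0.4135, 0.2382, 0.1741]
orientation: [-0.419, -3.113, 0.001]
contact_force: [0.1, 0.5, 0.1]
gripper_width: 0.0513
finger_force: 0.0
```

```bash
python3 go.py; python3 - <<'E'
from h import *
from scipy.optimize import least_squares
ims={};obs=[]
for c in ["top","scene"]:
    im=manip.get_image(c);ims[c]=im;P=cloud(im);B=im["color"].astype(int)
    for x in [(.42,.505),(.505,.6)]:
        m=box(P,x,(.32,.45),(.035,.055));print(c,"lid",m.sum(),P[m].mean(0).round(3) if m.any() else 0)
    for l,z,s in [("lever_boss",.029,-.051),("lever_balance",.031,0),("lever_tail",.026,.114)]:
        for r in manip.pinpoint(c,l):
            q=back(im,r["uv"],z)
            if abs(q[1])<.1:print(c,l,round(r["score"],2),np.round(r["uv"],1),q.round(4))
    for nm,x,y in [("boss",(.47,.54),(0,.08)),("tail",(.645,.69),(-.05,.04))]:
        m=box(P,x,y,(.046 if nm=="boss" else .036,.06));print(c,nm,m.sum(),P[m].mean(0).round(4),cv2.minEnclosingCircle((P[m][:,:2]*1000).astype(np.float32)))
    m=box(P,(.54,.64),(-.04,.05),(.03,.05));q=P[m][:,:2].astype(np.float32);v=cv2.fitLine(q,cv2.DIST_HUBER,0,.01,.01).ravel();print(c,"bar",v.round(4),np.degrees(np.arctan2(v[1],v[0])))
    for nm,k in [("boss",0)]:
        pass
a=ims["top"]["color"];b=ims["scene"]["color"]
f=lambda i,u,v,w:cv2.resize(i[v-w:v+w,u-w:u+w],(390,390),interpolation=cv2.INTER_CUBIC)
cv2.imwrite("pics/l1.png",np.hstack([f(a,291,190,45),f(b,400,200,70)]))
E
```

```text
t 18.2333 pos [0.4135 0.2382 0.1741] yaw_y 74.67 tilt [ 0.0004 -0.0005] w 0.0513 F [0.1 0.5 0.1]
top lid 0 0
top lid 6 [0.559 0.398 0.047]
top lever_boss 0.87 [290.1 211.4] [0.5003 0.0343 0.029 ]
top lever_balance 0.79 [290.7 193.4] [0.5563 0.0302 0.031 ]
top lever_tail 0.73 [300.4 161.5] [ 0.6584 -0.0039  0.026 ]
top boss 171 [0.5079 0.0381 0.0503] ((512.1405639648438, 37.15471267700195), 27.022279739379883)
top tail 61 [ 0.662  -0.0023  0.044 ] ((661.7150268554688, 0.8849226236343384), 17.145597457885742)
top bar [ 0.9657 -0.2597  0.5944  0.0154] -15.049351
scene lid 44 [0.464 0.375 0.045]
scene lid 45 [0.56  0.39  0.045]
scene lever_boss 0.73 [338.9 226.5] [0.582  0.0213 0.029 ]
scene lever_boss 0.72 [336.1 202.6] [0.5001 0.0369 0.029 ]
scene lever_balance 0.97 [340.  221.1] [0.5663 0.0294 0.031 ]
scene lever_tail 0.6 [339.1 254.5] [ 0.6671 -0.0035  0.026 ]
scene boss 167 [0.5121 0.0371 0.0499] ((511.8254089355469, 37.5651741027832), 23.886260986328125)
scene tail 74 [ 0.6664 -0.0027  0.0434] ((663.2398681640625, -1.770811915397644), 18.66155433654785)
scene bar [ 0.9668 -0.2554  0.5921  0.0159] -14.7981
```

View pics/l1.png

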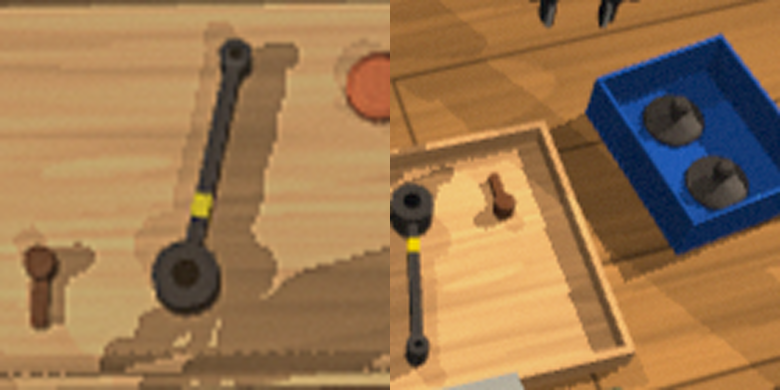

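The crops show both lids flat with knobs up in the tote (right crop (675,110) and (718,180)), and the lever is untouched with its yellow mark at left crop (201,205).

```bash
python3 go.py ".557,.0256,.17" ".557,.0256,.016"
```

```text
t 18.6333 pos [0.4139 0.2398 0.1741] yaw_y 74.82 tilt [0.0001 0.    ] w 0.0511 F [0.2 0.1 0.2]
.557,.0256,.17 [-19.42 -16.92   0.41]
.557,.0256,.016 [-0.  -0.  15.4]
```

{"method": "step_arm", "body": {"rows": [[[-1.6, -1.4, 0, 0, 60], [-2.0, -1.75, 0, 0, 60], [-2.0, -1.75, 0, 0, 60], [-2.0, -1.75, 0, 0, 60], [-2.0, -1.75, 0, 0, 60], [-2.0, -1.75, 0, 0, 60], [-2.0, -1.75, 0, 0, 60], [-2.0, -1.75, 0, 0, 60], [-2.0, -1.75, 0, 0, 60], [-1.8, -1.5, 0, 0, 60], [0, 0, 1, 0, 60], [0, 0, 2.5, 0, 60], [0, 0, 3, 0, 60], [0, 0, 2.5, 0, 60], [0, 0, 1, 0, 60], [0, 0, 0, 0, 60], [0, 0, 0, 0, 60]]]}}

```text
t: 20.05
eef_pos: [0.5567, 0.0255, 0.0743]
orientation: [-0.416, -3.113, 0.0]
contact_force: [0.2, -0.2, 0.1]
gripper_width: 0.051
finger_force: 0.0
```

```bash
python3 go.py ".557,.0256,.016"; python3 go.py
```

```text
t 20.05 pos [0.5567 0.0255 0.0743] yaw_y 74.79 tilt [ 0.0005 -0.0001] w 0.051 F [ 0.2 -0.2  0.1]
.557,.0256,.016 [-0.03  0.02  5.83]
t 20.05 pos [0.5567 0.0255 0.0743] yaw_y 74.79 tilt [ 0.0005 -0.0001] w 0.051 F [ 0.2 -0.2  0.1]
```

{"method": "step_arm", "body": {"rows": [[[0, 0, 1.5, 0, 60], [0, 0, 2, 0, 60], [0, 0, 1.5, 0, 60], [0, 0, 0.6, 0, 60], [0, 0, 0.2, 0, 60], [0, 0, 0, 0, 60], [0, 0, 0, 0, 0], [0, 0, 0, 0, 0], [0, 0, 0, 0, 0], [0, 0, 0, 0, 0], [0, 0, 0, 0, 0], [0, 0, 0, 0, 0]]]}}

```text
t: 21.05
eef_pos: [0.5572, 0.0251, 0.0173]
orientation: [0.417, 3.112, 0.0]
contact_force: [-1.1, -0.8, 5.9]
gripper_width: 0.0112
finger_force: 60.1
```

```bash
python3 go.py; python3 -c "
from h import *
print(manip.get_obs()['ft_torque'])"
```

```text
t 21.05 pos [0.5572 0.0251 0.0173] yaw_y 74.75 tilt [-0.0014  0.0004] w 0.0112 F [-1.1 -0.8  5.9]
[-0.09978053  0.15806767 -0.01802615]
```

Gripped at 11 mm, which fits the 12 mm bar. I'll lift it slowly, clear of the tray.

{"method": "step_arm", "body": {"rows": [[[0, 0, -0.3, 0, 0], [0, 0, -0.5, 0, 0], [0, 0, -1, 0, 0], [0, 0, -1.5, 0, 0], [0, 0, -2, 0, 0], [0, 0, -2, 0, 0], [0, 0, -2, 0, 0], [0, 0, -2, 0, 0], [0, 0, -1.5, 0, 0], [0, 0, -0.7, 0, 0], [0, 0, 0, 0, 0], [0, 0, 0, 0, 0]]]}}

```text
t: 22.05
eef_pos: [0.5561, 0.0252, 0.1512]
orientation: [-0.416, -3.113, 0.0]
contact_force: [-0.5, 0.7, -6.8]
gripper_width: 0.011
finger_force: 58.6
```

```bash
cat > lev.py <<'E'
from h import *
o=manip.get_obs();p=o["eef_pos"];R=Ro.from_rotvec(o["orientation"]).as_matrix();x=-R[:,0]
im=manip.get_image("scene");P=cloud(im);Q=(P-p)
a=Q@x;b=Q@R[:,1];h=P[...,2]
for n,lo,hi,w in [("boss",-.08,-.03,.024),("bar",.02,.1,.006),("tail",.1,.135,.012)]:
    m=(a>lo)&(a<hi)&(abs(b)<w+.008)&(h>p[2]-.005)&(h<p[2]+.05)
    print(n,m.sum(),"along",a[m].mean().round(4),a[m].min().round(3),a[m].max().round(3),"side",b[m].mean().round(4),"topz-tcp",np.percentile(h[m],[50,90]).round(4)-p[2].round(4))
print(o["contact_force"].round(2),o["ft_torque"].round(3),o["gripper_width"])
K=im["intrinsics"];c=im["R"]@p+im["t"];u,v=(K@c/c[2])[:2].astype(int)
import sys
cv2.imwrite(f"pics/{sys.argv[1]}.png",cv2.resize(im["color"][v-60:v+60,u-60:u+60],(480,480),interpolation=cv2.INTER_CUBIC))
E
python3 lev.py l2; python3 go.py ".515,-.385,.15"
```

```text
boss 2 along -0.0408 -0.043 -0.038 side -0.0218 topz-tcp [0.0053 0.0065]
bar 135 along 0.0608 0.02 0.1 side -0.0 topz-tcp [0.0259 0.0282]
tail 116 along 0.1196 0.101 0.129 side 0.0002 topz-tcp [0.025  0.0275]
[-0.47  0.68 -6.83] [-0.043  0.069  0.027] 0.010963070562015306
t 22.1 pos [0.5557 0.0251 0.1505] yaw_y 74.77 tilt [ 0.0019 -0.0006] w 0.0109 F [ 0.1 -0.6 -5.8]
.515,-.385,.15 [ -6.85 -40.64   0.06]
```

View pics/l2.png

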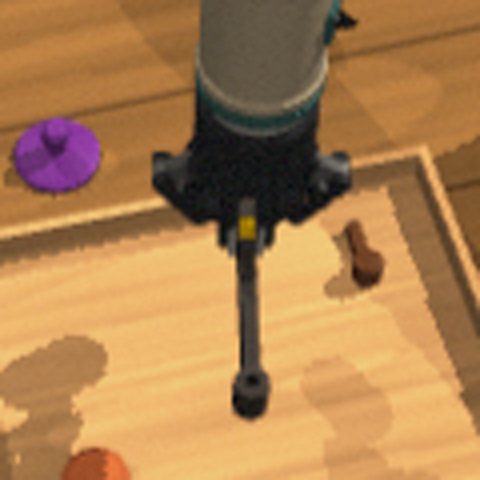

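The lever hangs level, gripped just beside the yellow mark (crop (248,225)), with its tail at (250,395). I'll carry it to the jig.

{"method": "step_arm", "body": {"rows": [[[-0.12, -0.7, 0, 0, 0], [-0.25, -1.5, 0, 0, 0], [-0.39, -2.4, 0, 0, 0], [-0.39, -2.4, 0, 0, 0], [-0.39, -2.4, 0, 0, 0], [-0.39, -2.4, 0, 0, 0], [-0.39, -2.4, 0, 0, 0], [-0.39, -2.4, 0, 0, 0], [-0.39, -2.4, 0, 0, 0], [-0.39, -2.4, 0, 0, 0], [-0.39, -2.4, 0, 0, 0], [-0.39, -2.4, 0, 0, 0], [-0.39, -2.4, 0, 0, 0], [-0.39, -2.4, 0, 0, 0], [-0.39, -2.4, 0, 0, 0], [-0.39, -2.4, 0, 0, 0], [-0.39, -2.4, 0, 0, 0], [-0.25, -1.5, 0, 0, 0], [-0.15, -0.9, 0, 0, 0], [0, 0, 0, 0, 0]]]}}

```text
t: 23.77
eef_pos: [0.5122, -0.3865, 0.1503]
orientation: [-0.421, -3.112, 0.002]
contact_force: [-0.7, -0.7, -6.8]
gripper_width: 0.0113
finger_force: 58.8
```

{"method": "step_arm", "body": {"rows": [[[0, 0, 0, 0.02, 0], [0, 0, 0.3, 0.03, 0], [0, 0, 0.6, 0.03, 0], [0, 0, 0.8, 0.03, 0], [0, 0, 0.8, 0.02, 0], [0, 0, 0.7, 0.01, 0], [0, 0, 0.4, 0, 0], [0, 0, 0.2, 0, 0], [0, 0, 0, 0, 0], [0, 0, 0, 0, 0], [0, 0, 0, 0, 0]]]}}

```text
t: 24.68
eef_pos: [0.5141, -0.3843, 0.1137]
orientation: [0.633, 3.076, -0.0]
contact_force: [-1.0, 0.8, -4.5]
gripper_width: 0.0107
finger_force: 58.8
```

```bash
python3 go.py ".5125,-.384,.112"; python3 lev.py l3; python3 - <<'E'
from h import *
for c in ["top","scene"]:
    im=manip.get_image(c)
    for l,z in [("lever_balance",.125),("lever_boss",.123),("lever_tail",.12),("jig",0),("jig_nest",.04),("jig_fork",.04)]:
        for r in manip.pinpoint(c,l):
            q=back(im,r["uv"],z)
            if q[1]<-.3:print(c,l,round(r["score"],2),q.round(4))
E
```

```text
t 24.6833 pos [ 0.5141 -0.3843  0.1137] yaw_y 66.74 tilt [-0.0008 -0.0001] w 0.0107 F [-1.   0.8 -4.5]
.5125,-.384,.112 [ 0.16 -0.04  0.17]
boss 87 along -0.0562 -0.071 -0.04 side 0.0107 topz-tcp [0.0321 0.0341]
bar 247 along 0.0608 0.02 0.1 side 0.0038 topz-tcp [0.024  0.0274]
tail 139 along 0.1176 0.101 0.13 side 0.0046 topz-tcp [0.0234 0.0274]
[-0.98  0.81 -4.52] [0.028 0.047 0.013] 0.010698727064293343
top lever_tail 0.62 [ 0.6154 -0.4276  0.12  ]
top jig 0.91 [ 0.5085 -0.3767  0.    ]
top jig_nest 0.67 [ 0.4693 -0.3639  0.04  ]
top jig_fork 0.79 [ 0.617  -0.4215  0.04  ]
top jig_fork 0.59 [ 0.6358 -0.445   0.04  ]
scene lever_balance 0.73 [ 0.5284 -0.3858  0.125 ]
scene lever_boss 0.86 [ 0.4621 -0.3649  0.123 ]
scene lever_tail 0.75 [ 0.6187 -0.4216  0.12  ]
scene jig 0.91 [ 0.5154 -0.3808  0.    ]
scene jig_nest 0.77 [ 0.4608 -0.3686  0.04  ]
scene jig_fork 0.79 [ 0.6204 -0.4283  0.04  ]
scene jig_fork 0.48 [ 0.4063 -0.3908  0.04  ]
```

View pics/l3.png

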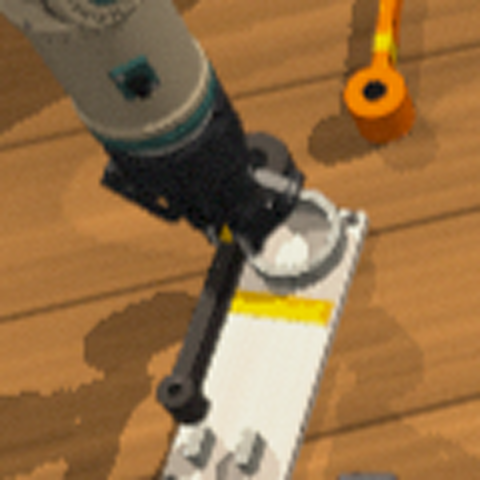

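The lever is above the jig and lines up with it: boss over the nest, tail over the fork. The positions agree within a few mm, the yaw matches at 66.8° and the bar is level. I'll let it settle, then hand in.

{"method": "step_arm", "body": {"rows": [[[0, 0, 0, 0, 0], [0, 0, 0, 0, 0], [0, 0, 0, 0, 0], [0, 0, 0, 0, 0], [0, 0, 0, 0, 0], [0, 0, 0, 0, 0]]]}}

```text
t: 25.93
eef_pos: [0.5138, -0.384, 0.1133]
orientation: [-0.633, -3.077, 0.0]
contact_force: [-0.7, 0.3, -5.6]
gripper_width: 0.0112
finger_force: 58.8
```

```bash
python3 go.py ".5125,-.384,.112"; python3 -c "
from cell import manip
print(manip.finish_job())"
```

```text
t 25.9333 pos [ 0.5138 -0.384   0.1133] yaw_y 66.75 tilt [ 0. -0.] w 0.0112 F [-0.7  0.3 -5.6]
.5125,-.384,.112 [ 0.12 -0.06  0.13]
the job is handed in; nothing more can be done
None
```

I handed the job in at about 26 s, with both lids flat in the tote, knobs up, and the lever held level at its balance point about 60 mm above the jig; the hand-in call returned no verdict.

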